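# Walk the ball dish through a stop-motion shot

## Task

Frames for a stop-motion film: lift the footed wooden dish by its overhead handle, its loose brass ball lying in the middle, and, with its lip pointing along the long side of the cloth mat (side-on to the phone), gently press its foot down first on the wide shutter pad and then on the narrow one, lifting it off each again. Then, with the foot about 6 cm above the mat over the narrow pad, turn it a quarter turn so that the lip faces the phone, and finish still holding it there, level and still, clear of the pad. The ball must stay in the middle of the dish all along, and the other things on the desk stay where they are.

Things in the scene. Friction and masses are not known exactly. Their poses are not given: they have to be found in the camera images.
- dish: light-wood dish 124 mm across on a 20 mm stem, arched handle over it, 0.22 kg. Origin: tip of its rounded foot, the lowest point; z up the stem. Flat underside (68 mm across) 45 mm above the foot tip, rim 73 mm. Hollow: a 10 degree cone. The lip sticks out at +x; handle posts at y = +-60 mm. Starts with the stem in the stand, foot tip 7 mm above the desk
- dish_grip (a point): centre of the grip block in the middle of the handle, on the dish's axis 128 mm above the foot tip: block 14 mm along the dish's x (grip it across this), 50 mm along y, 26 mm high
- dish_lip (a point): end of the lip, 80 mm from the dish's axis along its +x, 69 mm above the foot tip; lip 22 mm wide
- dish_middle (a point): where the ball's centre lies when it is in the middle of the dish, on the dish's axis 64 mm above the foot tip; the ball must keep near it
- ball_center (a point): centre of the loose brass ball, 26 mm across, about 75 g, lying in the middle of the dish; it stays there if the dish is kept level and moved smoothly
- stand: dark wooden ring stand standing on the desk, fixed, 64 mm across, 52 mm high, bore 32 mm all through; origin at the centre of its underside
- mat: blue cloth-covered mat 180 x 300 x 3 mm lying fixed on the desk; origin at the centre of its underside; x across it, towards the phone, y along its long side
- pad_wide_top (a point): top centre of the wide shutter pad, a sprung steel disc 36 mm across in a wooden housing on the mat; it moves down with the disc; axes parallel to the mat's
- pad_narrow_top (a point): top centre of the narrow shutter pad, a sprung steel disc 20 mm across in a wooden housing on the mat; it moves down with the disc; axes parallel to the mat's. Either pad can be at either end of the mat
- pad_wide (a joint): how far the wide pad is pressed in, m: 0 up, 0.006 fully down at about 7 N; counts as pressed from about 0.0015; springs back
- pad_narrow (a joint): the same for the narrow pad
- pad_wide_base: wooden housing of the wide pad with the disc it carries; fixed; origin at the centre of its underside, on the mat
- pad_narrow_base: the same of the narrow pad
- phone: phone lying on its long edge (150 mm wide, its top 122 mm above the desk) on a wooden stand 70 x 100 mm, fixed, beyond the mat's far long side; origin at the centre of the stand's underside; it faces -x of the mat
- eraser: white eraser block 22 x 45 x 12 mm lying on the cloth mat near its edge on the robot's side; a bystander, loose; origin at the centre of its underside
- ruler: flat wooden ruler 28 x 200 x 4 mm lying along the mat's edge on the phone's side; a bystander, loose; origin at the centre of its underside
- spool: small wooden thread spool standing on end, 32 mm across, 36 mm high; a bystander, loose; origin at the centre of its underside
- candle: candle in a terracotta saucer 88 mm across, 136 mm high; a bystander, loose; origin at the centre of its underside
- pencil_pot: glazed pot 80 mm across, 95 mm high, with pencils up to 165 mm; a bystander, loose; origin at the centre of its underside
- notebook: grey notebook 210 x 150 x 16 mm lying flat; a bystander, loose; origin at the centre of its underside
- paperweight: brass pebble 68 mm across, 30 mm high, lying on the notebook; a bystander, loose; origin at the centre of its underside
- plant_pot: terracotta pot with a small plant, 90 mm across, 130 mm high; a bystander, loose; origin at the centre of its underside
Things that resemble listed ones, but are neither listed nor needed, are in the scene too. What is shaped like the pad_wide_base but pink is not meant.

How it is judged:
By the outcome, as a careful person would: the job done as asked, in the order asked, and still so for the second after the job is handed in, while the arm keeps its last pose, push and grip.
It also fails if it takes over 70 s, if anything falls off the work surface, if the arm or the gripper's body presses on something with over 40 N, if the wrist force passes 120 N, or if a joint passes its speed limit or range.

## Robot

A 7-joint arm with a two-finger parallel gripper is mounted at the origin on the work surface. World frame = base frame: x ahead of the robot, y to its left, z up, the work surface at z = 0. Lengths are in m, angles in rad, forces in N, time in s.
With the tool pointing down it reaches from about 0.425 to 0.925 m from the base axis. Payload 6.8 kg.
Tool frame: the origin (TCP) lies at the very end of the fingers, on their centre line; the grasp point (between the pads) lies bot.tcp_to_grasp behind it (bot.tcp_to_grasp is the distance from the TCP to the grasp point, in m); z points along the fingers, y is the line along which they close (so a half turn about z gives the same grasp; the last joint's range is limited). The gripper opens to 85 mm and grips with 20 to 120 N. Pads are 22 mm wide; open, the fingers measure 114 mm over their backs; the gripper's body (76 mm by 85 mm) begins 54 mm behind the grasp point. The pads swing forward as they close: fully open they stand 13 mm farther back than shut.
Start: joints at [1.179, 0.477, 0.022, 1.555, -0.011, 1.109, -0.083], TCP at [0.189, -0.648, 0.231] pointing down, gripper open.
Joint ranges: [-2.96, 2.96], [-0.34, 2.1], [-1.41, 1.46], [0.24, 2.44], [-1.37, 4.51], [0.17, 1.92], [-2.96, 2.96]. Speed limits (rad/s): [2.39, 2.39, 3.14, 3.14, 3.14, 3.14, 3.14].

## Interface

Orientations are given as a unit quaternion [w, x, y, z].
In Python, from station import bot gives the robot as it stands.
- The arm moves only by the tool servo_tool, never from a script. Its argument "motion" is a list that holds one entry, the list of rows, each a list of 7 numbers: the shift along the tool's x, y, z in m, then the turn, a rotation vector about the tool's x, y, z in units of 5 degrees (1.0 is 5 degrees), then the opening, from 0 (shut) to 1 (fully open). A call has 1 to 20 rows; each row is the pose to reach, as a shift and turn from the pose commanded when the call began, along the tool's axes at that moment; what a row does not reach only later rows make up. A row lasts 1/12 s, in which the tool goes at most 41.7 mm and 7.16 degrees, less where a joint would pass 70% of its speed; a pose out of reach is approached as far as the arm can. A call with a gripper value outside its range is refused whole. The fingers move at their own pace and stop on an object; "grip_force" is the grip in N (left out, the last holds). Time passes only in rows, so rows that repeat a pose let the fingers close. It gives the time, the measured TCP pose, the force, the opening and the grip force at its end, in the units of the state.
- bot.get_obs(): the state, without advancing time (a new reading comes with each control period).
- bot.read_camera(name): name is "scene" or "top" or "wrist"; returns a dict with "img" (420x560x3 uint8, red, green, blue), "K" (3x3 intrinsics, pixels), "k1" (the pictures are not rectified: a ray, as slopes to the right and down, at radius r is drawn at 1 + k1 r^2 times it, then the intrinsics apply), "pose" (4x4, takes a point from camera to world coordinates). Camera axes: x right, y down, z forward; pixel columns grow to the right and rows downward; lengths in m; the calibration is good to about 2 mm. A picture is of the moment at which its call begins. There is no depth.
- bot.hand_in(): hands the job in; it is judged then, once.
The state is a dict: "t": time; "q": joint angles; "joint_vel": joint speeds; "joint_torque": joint torques, N m; "eef_pos": TCP position; "tool_rot": TCP orientation; "contact_force": force on the tool from outside, world axes, zero at the start; "torque": the same for the moment, N m; "gripper_width": opening from 0.0 (shut) to 1.0 (fully open); "grasp_force": force on a finger pad.
Only numpy, scipy, OpenCV 4.12 (cv2) and the standard library are available. Lean on these libraries where they do the work, as an engineer would, in place of code of your own. Each camera call takes 0.05 s, during which the arm holds its last target. There are 200 camera calls.

## Working session

There is one attempt and no reset: what is moved stays moved. The work goes in short steps, Python scripts to look and compute and a tool call to move; the robot and the scene stay as the last step left them, time stands still between calls to the robot, and variables do not carry over. Pictures are saved under pics/ and viewed, at most 12 in all, crops included, and the job is handed in when it is done.

Besides the shell and the picture viewer there is one more tool, called after "Request:" as name(argument=value, ...) on one line, values as JSON. servo_tool: Moves the arm, as the interface text tells. Its arguments: {"type":"object","properties":{"motion":{"type":"array"},"grip_force":{"type":"number"}},"required":["motion"]}

```bash
mkdir -p pics; cat > h.py <<'E'
import numpy as np, cv2, pickle
from station import bot
def grab(n,tag):
    c=bot.read_camera(n); pickle.dump(c,open(f'pics/{n}_{tag}.pkl','wb'))
    cv2.imwrite(f'pics/{n}_{tag}.png',c['img'][:,:,::-1]); return c
def load(n,tag): return pickle.load(open(f'pics/{n}_{tag}.pkl','rb'))
def ray(c,uv):
    K=np.array(c['K']);uv=np.array(uv,float).reshape(-1,1,2)
    d=cv2.undistortPoints(uv,K,np.array([c['k1'],0,0,0.]))[:,0]
    T=np.array(c['pose']);v=np.c_[d,np.ones(len(d))]@T[:3,:3].T
    return T[:3,3],v
def onz(c,uv,z):
    o,v=ray(c,uv); return o+v*((z-o[2])/v[:,2])[:,None]
def proj(c,P):
    T=np.linalg.inv(np.array(c['pose']));P=np.array(P,float).reshape(-1,3)@T[:3,:3].T+T[:3,3]
    s=P[:,:2]/P[:,2:];s=s*(1+c['k1']*(s**2).sum(1,keepdims=True));K=np.array(c['K'])
    return s*[K[0,0],K[1,1]]+K[:2,2]
def tri(cs,uvs):
    A=np.zeros((3,3));b=np.zeros(3);L=[]
    for c,uv in zip(cs,uvs):
        o,v=ray(c,uv);v=v[0]/np.linalg.norm(v[0]);M=np.eye(3)-np.outer(v,v);A+=M;b+=M@o;L.append((o,M))
    p=np.linalg.solve(A,b); return p,[np.linalg.norm(M@(p-o)) for o,M in L]
E
python3 - <<'E'
from h import *
for n in ('scene','top','wrist'):
    c=grab(n,'a'); print(n,c['K'][0][0],c['k1'],np.round(c['pose'],3).tolist())
o=bot.get_obs();print(o,bot.tcp_to_grasp)
E
```

```text
scene 387.04111381674113 0.023596319505304247 [[-0.848, 0.386, -0.363, 0.992], [0.529, 0.624, -0.575, 0.715], [0.004, -0.68, -0.733, 1.025], [0.0, 0.0, 0.0, 1.0]]
top 381.492750349301 0.014293257904731845 [[0.018, -0.988, 0.153, 0.358], [-1.0, -0.021, -0.02, 0.007], [0.023, -0.153, -0.988, 1.175], [0.0, 0.0, 0.0, 1.0]]
wrist 317.1687707152675 0.009377064793044121 [[0.28, -0.913, -0.298, 0.266], [-0.96, -0.267, -0.085, -0.626], [-0.002, 0.31, -0.951, 0.373], [0.0, 0.0, 0.0, 1.0]]
{'t': 0.15, 'q': array([ 1.17886467,  0.47762938,  0.02232431,  1.55620227, -0.01151047,
        1.10931361, -0.08312035]), 'joint_vel': array([ 0.00010602, -0.00296425, -0.00029136, -0.00307975,  0.0005371 ,
       -0.00056843,  0.00052972]), 'joint_torque': array([ 2.63627226e-03, -5.96922898e+01,  1.61015254e+00, -2.81492043e+01,
        1.26268630e-02,  6.55987955e-03,  1.54693218e-06]), 'eef_pos': array([ 0.18890766, -0.64755296,  0.23054511]), 'tool_rot': array([-6.98552933e-04,  9.89945678e-01,  1.41446267e-01, -1.40532781e-04]), 'contact_force': array([-0.45074289, -0.25931148,  0.93320257]), 'torque': array([-0.01521975,  0.06798283, -0.00324346]), 'grasp_force': 0.0, 'gripper_width': 1.0044543045851928} 0.0187
```

View pics/top_a.png

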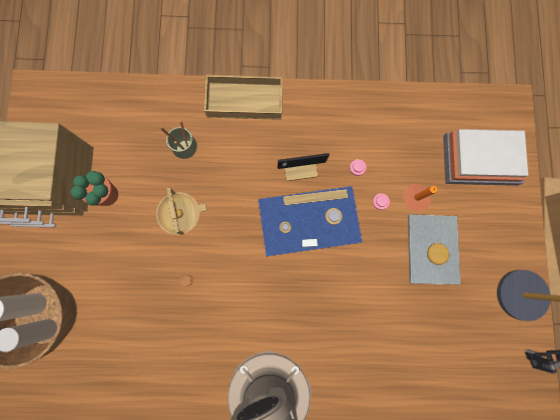

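View pics/scene_a.png

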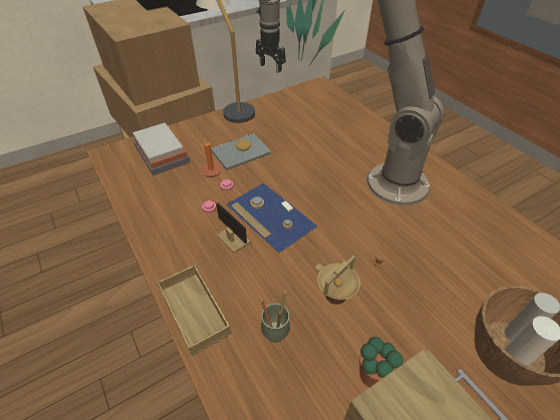

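The top view shows the dish at (178,213) with its lip at (204,208), and the mat centred at (310,221). The narrow pad is at (285,227), the wide pad at (334,216), and the phone at (302,162). The pink decoys are at (358,167) and (381,201). In the scene view the dish is at (340,280), the narrow pad at (288,224) and the wide pad at (257,202).

```bash
python3 - <<'E'
from h import *
t=load('top','a');s=load('scene','a')
im=t['img'];hsv=cv2.cvtColor(im,cv2.COLOR_RGB2HSV)
m=cv2.inRange(hsv,(105,100,40),(128,255,255));m[:170]=0;m[270:]=0;m[:,:240]=0;m[:,380:]=0
m=cv2.morphologyEx(m,cv2.MORPH_CLOSE,np.ones((15,15)))
c=max(cv2.findContours(m,0,2)[0],key=cv2.contourArea);r=cv2.boxPoints(cv2.minAreaRect(c))
P=onz(t,r,.003);print('mat',r.tolist(),P.round(3).tolist(),P.mean(0),[np.linalg.norm(P[i]-P[i-1]).round(3) for i in range(4)])
print('narrow',onz(t,(285,227),.015),tri([t,s],[(285,227),(288,224)]))
print('wide',onz(t,(334,216),.015),tri([t,s],[(334,216),(257,202)]))
print('dish rim',onz(t,[(178,213),(204,208)],.08))
for n,u in(('phone',(302,155)),('candle',(433,189)),('pot',(180,138))): print(n,onz(t,u,.12))
a=cv2.resize(im[175:255,140:220],(400,400),interpolation=cv2.INTER_CUBIC)
b=cv2.resize(s['img'][240:320,300:380],(400,400),interpolation=cv2.INTER_CUBIC)
cv2.imwrite('pics/crop1.png',np.hstack([a,b])[:,:,::-1])
E
```

```text
mat [[258.2799987792969, 198.96002197265625], [352.6399841308594, 185.48001098632812], [360.6999816894531, 241.89999389648438], [266.3399963378906, 255.3800048828125]] [[0.575, 0.046, 0.003], [0.625, -0.251, 0.003], [0.447, -0.273, 0.003], [0.4, 0.017, 0.003]] [ 0.51176697 -0.11536432  0.003     ] [np.float64(0.177), np.float64(0.3), np.float64(0.179), np.float64(0.294)]
narrow [[ 0.48725189 -0.0385498   0.015     ]] (array([ 0.48712039, -0.0380055 ,  0.00739525]), [np.float64(0.0012846586058266256), np.float64(0.0012846586058268112)])
wide [[ 0.5244184  -0.18909673  0.015     ]] (array([ 0.52516508, -0.1901037 ,  0.00708731]), [np.float64(0.0004987386173784118), np.float64(0.0004987386173782802)])
dish rim [[0.51431539 0.27325972 0.08      ]
 [0.53051649 0.19942497 0.08      ]]
phone [[ 0.68408947 -0.08006044  0.12      ]]
candle [[ 0.59291963 -0.45402088  0.12      ]]
pot [[0.72556679 0.27022593 0.12      ]]
```

View pics/crop1.png

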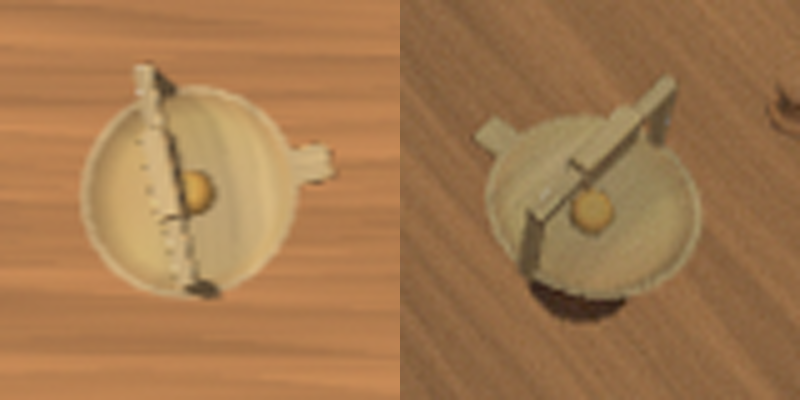

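The crop gives the ball at top (179.2,213.6) and scene (338.4,282.4), the lip end at top (206.6,207.6), and the handle roughly perpendicular to the lip. The rough positions are consistent with each other, so I'll bring the wrist camera over the mat for a precise look.

Request:
servo_tool(motion=[[[0.448,-0.425,-0.1,0,0,0,1],[0.448,-0.425,-0.1,0,0,0,1],[0.448,-0.425,-0.1,0,0,0,1],[0.448,-0.425,-0.1,0,0,0,1],[0.448,-0.425,-0.1,0,0,0,1],[0.448,-0.425,-0.1,0,0,0,1],[0.448,-0.425,-0.1,0,0,0,1],[0.448,-0.425,-0.1,0,0,0,1],[0.448,-0.425,-0.1,0,0,0,1],[0.448,-0.425,-0.1,0,0,0,1],[0.448,-0.425,-0.1,0,0,0,1],[0.448,-0.425,-0.1,0,0,0,1],[0.448,-0.425,-0.1,0,0,0,1],[0.448,-0.425,-0.1,0,0,0,1],[0.448,-0.425,-0.1,0,0,0,1],[0.448,-0.425,-0.1,0,0,0,1],[0.448,-0.425,-0.1,0,0,0,1],[0.448,-0.425,-0.1,0,0,0,1],[0.448,-0.425,-0.1,0,0,0,1],[0.448,-0.425,-0.1,0,0,0,1]]])

```text
t: 1.82
eef_pos: [0.4993, -0.1162, 0.3309]
tool_rot: [0.0, 0.99, 0.14, -0.0]
contact_force: [-0.6, 0.0, 1.0]
gripper_width: 1.0
grasp_force: 0.0
```

```bash
python3 - <<'E'
from h import *
c=grab('wrist','m1');o=bot.get_obs();print(o['t'],o['eef_pos'],o['tool_rot'],o['q'])
print(proj(c,[[.487,-.038,.015],[.525,-.19,.015],[.512,-.115,.003]]))
E
```

```text
1.8667 [ 0.49941355 -0.1160624   0.33103574] [ 9.68037732e-05  9.90141641e-01  1.40069315e-01 -3.28777393e-04] [ 0.43020767  0.14648778 -0.36135906  1.78723522  0.05536333  1.21830777
 -1.23649988]
[[227.8192957  151.33434247]
 [336.19776224 155.19759603]
 [283.90661957 148.27200738]]
```

View pics/wrist_m1.png

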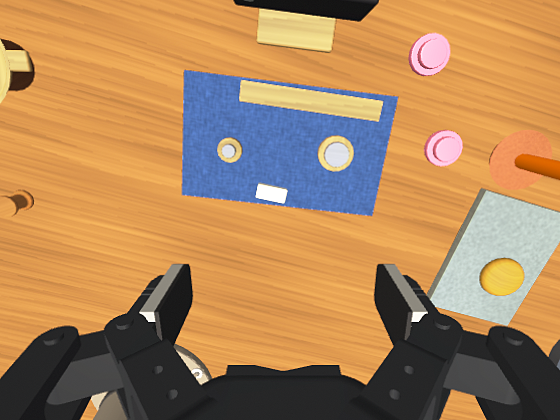

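The wrist view shows the narrow disc at (228,151), the wide disc at (337,154), the eraser at (271,193), the ruler at (310,100), the phone stand at (296,30) and the dish edge at the left. Next I'll take a second viewpoint that covers both the mat and the dish.

Request:
servo_tool(motion=[[[0.056,-0.229,0,0,0,0,1],[0.056,-0.229,0,0,0,0,1],[0.056,-0.229,0,0,0,0,1],[0.056,-0.229,0,0,0,0,1],[0.056,-0.229,0,0,0,0,1],[0.056,-0.229,0,0,0,0,1],[0.056,-0.229,0,0,0,0,1],[0.056,-0.229,0,0,0,0,1],[0.056,-0.229,0,0,0,0,1],[0.056,-0.229,0,0,0,0,1],[0.056,-0.229,0,0,0,0,1],[0.056,-0.229,0,0,0,0,1],[0.056,-0.229,0,0,0,0,1]]])

```text
t: 2.95
eef_pos: [0.4899, 0.12, 0.3313]
tool_rot: [0.0, 0.99, 0.141, 0.0]
contact_force: [-0.1, -0.5, 0.0]
gripper_width: 1.0
grasp_force: 0.0
```

```bash
cat > meas.py <<'E'
from h import *
def discs(c):
    h=cv2.cvtColor(c['img'],cv2.COLOR_RGB2HSV);out=[]
    for p in ([.487,-.038,.015],[.525,-.19,.015]):
        u=proj(c,p)[0].astype(int);w=14;x,y=u-w
        m=((h[y:y+2*w,x:x+2*w,1]<70)&(h[y:y+2*w,x:x+2*w,2]>110)).astype(np.uint8)
        k,l,st,ce=cv2.connectedComponentsWithStats(m);j=1+np.argmax(st[1:,4]);out.append((ce[j]+[x,y],st[j,4],st[j,2:4]))
    return out
E
python3 - <<'E'
from meas import *
c2=grab('wrist','m2');c1=load('wrist','m1');o=bot.get_obs();print(o['eef_pos'],o['tool_rot'])
a=discs(c1);b=discs(c2);print(a,b)
for i in (0,1): print(tri([c1,c2],[a[i][0],b[i][0]]))
for c in (c1,c2):
    h=cv2.cvtColor(c['img'],cv2.COLOR_RGB2HSV);m=cv2.inRange(h,(105,90,40),(128,255,255));m[260:]=0
    m=cv2.morphologyEx(m,cv2.MORPH_CLOSE,np.ones((25,25)));k=max(cv2.findContours(m,0,2)[0],key=cv2.contourArea)
    P=onz(c,k[:,0],.003)[:,:2];r=cv2.minAreaRect((P*1000).astype(np.float32));print('mat',r)
E
```

```text
[0.48986748 0.12031119 0.33131197] [5.55767502e-05 9.90034142e-01 1.40827531e-01 1.42834702e-05]
[(array([228.12258065, 150.56774194]), np.int32(155), array([14, 14], dtype=int32)), (array([336.23935091, 154.15010142]), np.int32(493), array([25, 25], dtype=int32))] [(array([385.49006623, 189.        ]), np.int32(151), array([14, 14], dtype=int32)), (array([488.82617587, 192.54396728]), np.int32(489), array([25, 25], dtype=int32))]
(array([ 0.48939382, -0.0388853 ,  0.0207491 ]), [np.float64(9.254122713026632e-05), np.float64(9.254122713010583e-05)])
(array([ 0.52672214, -0.18880275,  0.01872597]), [np.float64(0.0001330535634311444), np.float64(0.00013305356343100433)])
mat ((512.8490600585938, -115.36311340332031), (178.11593627929688, 298.35369873046875), 9.31640338897705)
mat ((514.3870849609375, -123.53604125976562), (178.9383544921875, 315.7184753417969), 9.520360946655273)
```

View pics/wrist_m2.png

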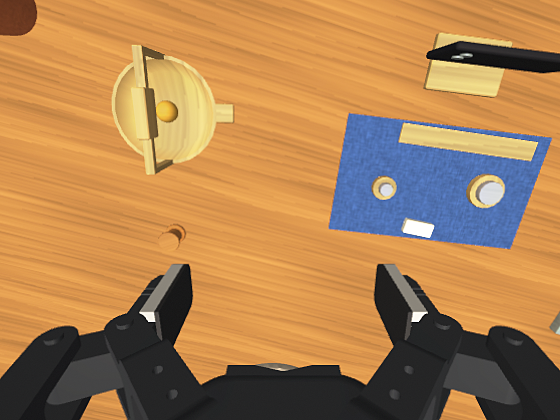

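This view shows the ball at (167,111), the grip block at about (145,113), the lip end at (233,113), the narrow disc at (385,189) and the wide disc at (489,193). The pads triangulate well. Now I'll move over the dish for a close look.

Request:
servo_tool(motion=[[[0.004,-0.155,0,0,0,0,1],[0.004,-0.155,0,0,0,0,1],[0.004,-0.155,0,0,0,0,1],[0.004,-0.155,0,0,0,0,1],[0.004,-0.155,0,0,0,0,1],[0.004,-0.155,0,0,0,0,1],[0.004,-0.155,0,0,0,0,1],[0.004,-0.155,0,0,0,0,1],[0.004,-0.155,0,0,0,0,1],[0.004,-0.155,0,0,0,0,1]]])

```text
t: 3.83
eef_pos: [0.4508, 0.2696, 0.3313]
tool_rot: [0.0, 0.99, 0.14, 0.0]
contact_force: [-0.3, 0.3, 0.5]
gripper_width: 0.996
grasp_force: 0.0
```

```bash
python3 - <<'E'
from h import *
c=grab('wrist','d1');o=bot.get_obs();print(o['t'],o['eef_pos'],o['tool_rot'],o['q'])
u=proj(c,[.514,.27,.1])[0].astype(int);print(u)
x0,y0=max(u[0]-100,0),max(u[1]-75,0);print(x0,y0)
cv2.imwrite('pics/d1c.png',cv2.resize(c['img'][y0:y0+150,x0:x0+200],None,fx=4,fy=4,interpolation=cv2.INTER_CUBIC)[:,:,::-1])
E
```

```text
3.8833 [0.45063299 0.269886   0.33129077] [1.74513255e-04 9.90078850e-01 1.40512773e-01 3.73175720e-05] [-0.09113158  0.20401605 -0.65526688  1.74612421  0.13145787  1.23570829
 -2.06860867]
[297 118]
197 43
```

View pics/d1c.png

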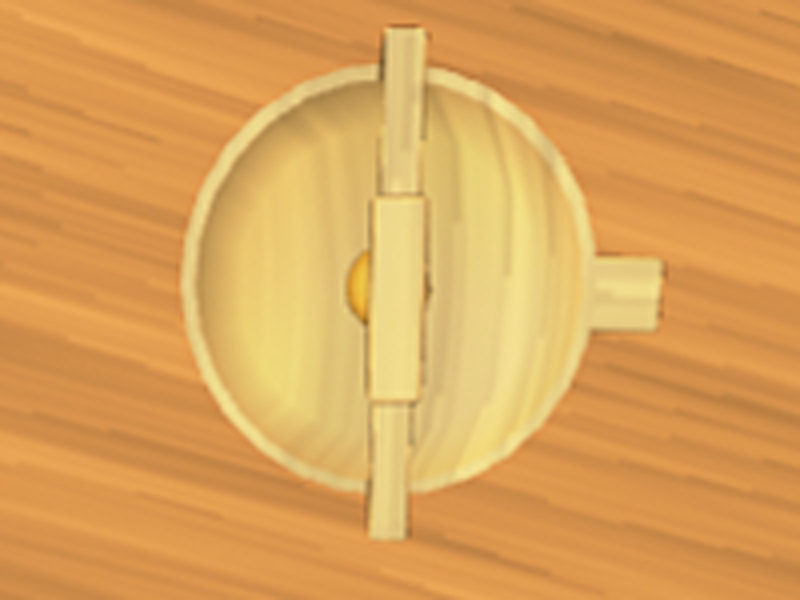

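The close crop shows the block's top corners at (376,197), (424,197), (420,403) and (370,402). The lip end is at (661,294), and the ball is partly hidden at about (390,287).

```bash
python3 - <<'E'
from h import *
d=load('wrist','d1');m2=load('wrist','m2');t=load('top','a');s=load('scene','a')
cv=lambda p:(np.array(p,float)+.5)/4-.5+[197,43]
C=cv([(376,197),(424,197),(420,403),(370,402)])
for z in(.138,.148,.158):
    P=onz(d,C,z)[:,:2];e=[np.linalg.norm(P[i]-P[i-1]) for i in range(4)]
    v=(P[0]+P[1]-P[2]-P[3]);print(z,P.mean(0).round(4),np.round(e,4),'yaw post dir',np.degrees(np.arctan2(v[1],v[0])))
print('lip tri',tri([d,m2,t],[cv((661,294)),(233,113),(206.6,207.6)]))
print('ball tri',tri([m2,t,s],[(167,111),(179.2,213.6),(338.4,282.4)]))
h=onz(d,cv([(405,30),(388,538)]),.14);v=h[0]-h[1];print('handle ends',h.mean(0),np.linalg.norm(v),np.degrees(np.arctan2(v[1],v[0])))
for z in(.08,):
    r=onz(d,cv([(184,282),(594,282),(390,68),(397,492)]),z);print('rim',r.round(4),r[:2].mean(0),r[2:].mean(0))
l=onz(d,cv((661,294)),.076);print('lip',l)
x=m2['img'][30:190,90:250];cv2.imwrite('pics/m2c.png',cv2.resize(x,(600,600),interpolation=cv2.INTER_CUBIC)[:,:,::-1])
E
```

```text
0.138 [0.5149 0.2733] [0.0506 0.012  0.0508 0.0131] yaw post dir 15.409876866795901
0.148 [0.5152 0.2738] [0.0491 0.0116 0.0493 0.0127] yaw post dir 15.409876866795859
0.158 [0.5156 0.2743] [0.0476 0.0113 0.0478 0.0123] yaw post dir 15.409876866795862
lip tri (array([0.53540386, 0.19415002, 0.07162635]), [np.float64(0.0018917571959305216), np.float64(0.001739058003342533), np.float64(0.002297322421009598)])
ball tri (array([0.51443929, 0.27450774, 0.06589369]), [np.float64(0.0009559468422986761), np.float64(0.0013801931802751677), np.float64(0.0011220383548592595)])
handle ends [0.51549649 0.27391658 0.14      ] 0.1240437798129815 14.845190124457137
rim [[0.5006 0.3331 0.08  ]
 [0.5345 0.2156 0.08  ]
 [0.5735 0.2909 0.08  ]
 [0.4576 0.2537 0.08  ]] [0.51755937 0.27434212 0.08      ] [0.51555091 0.27227239 0.08      ]
lip [[0.53690635 0.19417244 0.076     ]]
```

View pics/m2c.png

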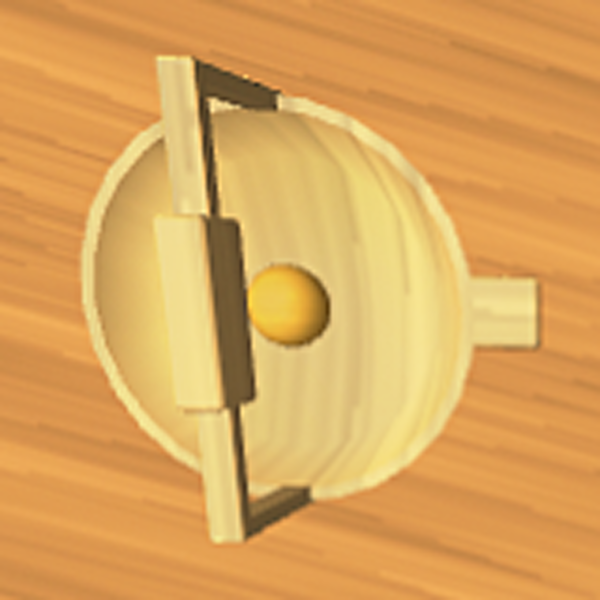

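The enlarged m2 crop has the block-top corners at (155,217), (204,215), (223,407) and (178,408), and the ball at (289,305). I'll check the block height with these.

```bash
python3 - <<'E'
from h import *
d=load('wrist','d1');m2=load('wrist','m2')
a=(np.array([397.5,299.8])+.5)/4-.5+[197,43]
b=(np.array([190,311.8])+.5)/3.75-.5+[90,30]
print('block top',tri([d,m2],[a,b]))
print('lip',tri([d,m2],[(np.array([661,294])+.5)/4-.5+[197,43],(np.array([539,313])+.5)/3.75-.5+[90,30]]))
E
```

```text
block top (array([0.51595414, 0.27389232, 0.14617765]), [np.float64(0.00020108092677438891), np.float64(0.00020108092677439298)])
lip (array([0.53664661, 0.19457125, 0.07788638]), [np.float64(0.00022309871309570008), np.float64(0.00022309871309570095)])
```

Request:
servo_tool(motion=[[[0.02,0.005,0.01,0,0,0.1,1],[0.045,0.01,0.03,0,0,0.22,1],[0.063,0.014,0.05,0,0,0.22,1],[0.063,0.014,0.08,0,0,0.22,1],[0.063,0.014,0.1,0,0,0.22,1],[0.063,0.014,0.1,0,0,0.22,1],[0.063,0.014,0.1,0,0,0.22,1],[0.063,0.014,0.1,0,0,0.22,1]]])

```text
t: 4.55
eef_pos: [0.5152, 0.2755, 0.2328]
tool_rot: [-0.0, 0.991, 0.132, 0.001]
contact_force: [-0.6, -0.1, -0.7]
gripper_width: 0.999
grasp_force: 0.0
```

Request:
servo_tool(motion=[[[0,0.0015,0.02,0,0,0,1],[0,0.0015,0.04,0,0,0,1],[0,0.0015,0.06,0,0,0,1],[0,0.0015,0.08,0,0,0,1],[0,0.0015,0.095,0,0,0,1],[0,0.0015,0.107,0,0,0,1],[0,0.0015,0.114,0,0,0,1],[0,0.0015,0.117,0,0,0,0.9],[0,0.0015,0.117,0,0,0,0.7],[0,0.0015,0.117,0,0,0,0.5],[0,0.0015,0.117,0,0,0,0.4],[0,0.0015,0.117,0,0,0,0.32],[0,0.0015,0.117,0,0,0,0.27],[0,0.0015,0.117,0,0,0,0.25]]], grip_force=50)

```text
t: 5.72
eef_pos: [0.5152, 0.2737, 0.1147]
tool_rot: [-0.0, 0.991, 0.132, 0.0]
contact_force: [-0.0, -0.5, 0.1]
gripper_width: 0.249
grasp_force: 0.0
```

```bash
python3 - <<'E'
from h import *
c=grab('wrist','g1');o=bot.get_obs();print(o['t'],o['eef_pos'],o['tool_rot'],o['gripper_width'],o['contact_force'],o['torque'])
E
```

```text
5.7667 [0.51512117 0.27366046 0.11455014] [-6.01623818e-05  9.91269039e-01  1.31854639e-01  2.08429646e-04] 0.2523491826594804 [ 0.05760265 -0.39190117 -0.02599714] [-0.01323064 -0.01684172  0.04324419]
```

View pics/wrist_g1.png

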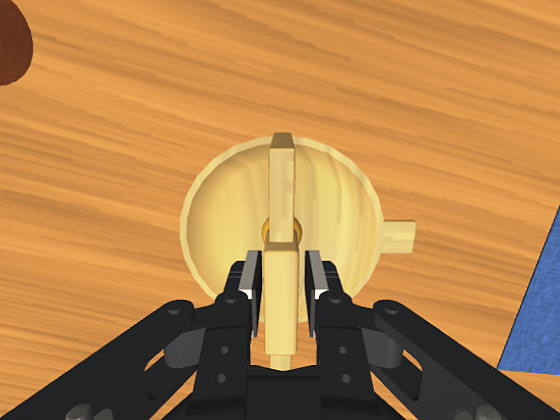

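The pads (inner edges at x≈258 and 309) straddle the block centrally (x≈282), and the ball shows behind it at (282,232). Closing now.

Request:
servo_tool(motion=[[[0,0,0,0,0,0,0.22],[0,0,0,0,0,0,0.2],[0,0,0,0,0,0,0.18],[0,0,0,0,0,0,0.16],[0,0,0,0,0,0,0.14],[0,0,0,0,0,0,0.12],[0,0,0,0,0,0,0.1],[0,0,0,0,0,0,0],[0,0,0,0,0,0,0],[0,0,0,0,0,0,0],[0,0,0,0,0,0,0],[0,0,0,0,0,0,0]]])

```text
t: 6.77
eef_pos: [0.515, 0.2737, 0.1143]
tool_rot: [-0.0, 0.991, 0.132, 0.0]
contact_force: [-0.2, 1.9, -0.2]
gripper_width: 0.154
grasp_force: 49.1
```

Request:
servo_tool(motion=[[[0,0,-0.001,0,0,0,0],[0,0,-0.003,0,0,0,0],[0,0,-0.006,0,0,0,0],[0,0,-0.01,0,0,0,0],[0,0,-0.015,0,0,0,0],[0,0,-0.02,0,0,0,0],[0,0,-0.026,0,0,0,0],[0,0,-0.032,0,0,0,0],[0,0,-0.038,0,0,0,0],[0,0,-0.044,0,0,0,0],[0,0,-0.05,0,0,0,0],[0,0,-0.056,0,0,0,0],[0,0,-0.061,0,0,0,0],[0,0,-0.066,0,0,0,0],[0,0,-0.07,0,0,0,0],[0,0,-0.074,0,0,0,0],[0,0,-0.077,0,0,0,0],[0,0,-0.079,0,0,0,0],[0,0,-0.08,0,0,0,0],[0,0,-0.08,0,0,0,0]]])

```text
t: 8.43
eef_pos: [0.515, 0.2736, 0.1944]
tool_rot: [-0.0, 0.991, 0.132, 0.0]
contact_force: [-0.2, -0.0, -2.6]
gripper_width: 0.154
grasp_force: 48.7
```

```bash
python3 - <<'E'
from h import *
c=grab('wrist','g2');s=grab('scene','g2');t=grab('top','g2');o=bot.get_obs();print(o['t'],o['eef_pos'],o['tool_rot'],o['gripper_width'],o['contact_force'],o['torque'])
u=proj(s,[.515,.273,.15])[0].astype(int);x=s['img'][u[1]-75:u[1]+75,u[0]-75:u[0]+75];print(u)
cv2.imwrite('pics/g2.png',np.hstack([cv2.resize(x,(400,400)),cv2.resize(c['img'][120:400,140:420],(400,400))])[:,:,::-1])
E
```

```text
8.5833 [0.51487062 0.27346805 0.19406985] [ 1.12538886e-04  9.91264317e-01  1.31890135e-01 -1.84693162e-04] 0.15455561720569622 [-0.25648205 -0.15733014 -3.47651639] [-0.02087461  0.04293981  0.00962443]
[340 265]
```

View pics/g2.png

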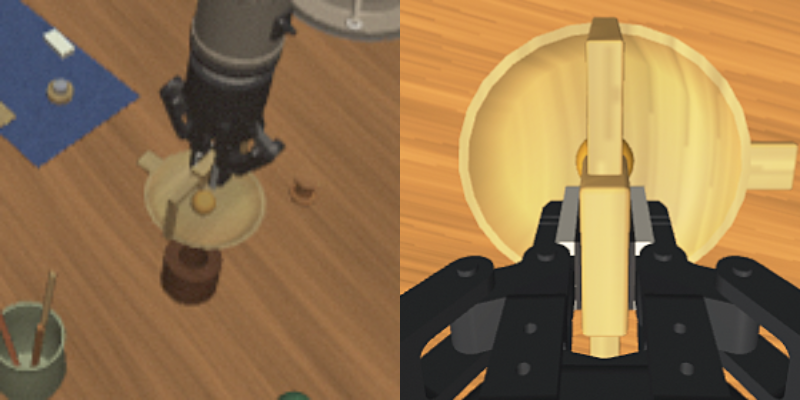

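The dish is lifted clear of the stand and the ball is central and symmetric about the handle, at (605,158) in the right panel. Now I'll carry it smoothly to the wide pad.

Request:
servo_tool(motion=[[[0,0.0002,0,0,0,0,0],[-0.0004,0.0017,0,0,0,0,0],[-0.0013,0.0053,0,0,0,0,0],[-0.0028,0.0114,0,0,0,0,0],[-0.0049,0.0202,0,0,0,0,0],[-0.0077,0.0315,0,0,0,0,0],[-0.0109,0.0447,0,0,0,0,0],[-0.0144,0.0594,0,0,0,0,0],[-0.0183,0.075,0,0,0,0,0],[-0.022,0.0906,0,0,0,0,0],[-0.0256,0.1053,0,0,0,0,0],[-0.0288,0.1185,0,0,0,0,0],[-0.0316,0.1298,0,0,0,0,0],[-0.0337,0.1386,0,0,0,0,0],[-0.0352,0.1447,0,0,0,0,0],[-0.0361,0.1483,0,0,0,0,0],[-0.0365,0.1498,0,0,0,0,0],[-0.0365,0.15,0,0,0,0,0]]])

```text
t: 10.08
eef_pos: [0.519, 0.1195, 0.1943]
tool_rot: [-0.0, 0.991, 0.132, 0.0]
contact_force: [0.4, -0.5, -3.5]
gripper_width: 0.157
grasp_force: 48.8
```

Request:
servo_tool(motion=[[[0,0.0002,0,0,0,0,0],[-0.0004,0.0017,0,0,0,0,0],[-0.0013,0.0053,0,0,0,0,0],[-0.0028,0.0114,0,0,0,0,0],[-0.0049,0.0202,0,0,0,0,0],[-0.0077,0.0315,0,0,0,0,0],[-0.0109,0.0447,0,0,0,0,0],[-0.0144,0.0594,0,0,0,0,0],[-0.0183,0.075,0,0,0,0,0],[-0.022,0.0906,0,0,0,0,0],[-0.0256,0.1053,0,0,0,0,0],[-0.0288,0.1185,0,0,0,0,0],[-0.0316,0.1298,0,0,0,0,0],[-0.0337,0.1386,0,0,0,0,0],[-0.0352,0.1447,0,0,0,0,0],[-0.0361,0.1483,0,0,0,0,0],[-0.0365,0.1498,0,0,0,0,0],[-0.0365,0.15,0,0,0,0,0]]])

```text
t: 11.58
eef_pos: [0.523, -0.0348, 0.1943]
tool_rot: [-0.0, 0.991, 0.132, 0.0]
contact_force: [0.5, 0.9, -2.5]
gripper_width: 0.159
grasp_force: 48.8
```

Request:
servo_tool(motion=[[[0,0.0002,0,0,0,0,0],[-0.0004,0.0017,0,0,0,0.01,0],[-0.0013,0.0053,0,0,0,0.04,0],[-0.0028,0.0114,0,0,0,0.09,0],[-0.0049,0.0202,0,0,0,0.16,0],[-0.0077,0.0315,0,0,0,0.24,0],[-0.0109,0.0447,0,0,0,0.34,0],[-0.0144,0.0594,0,0,0,0.46,0],[-0.0183,0.075,0,0,0,0.58,0],[-0.022,0.0906,0,0,0,0.69,0],[-0.0256,0.1053,0,0,0,0.81,0],[-0.0288,0.1185,0,0,0,0.91,0],[-0.0316,0.1298,0,0,0,1.0,0],[-0.0337,0.1386,0,0,0,1.06,0],[-0.0352,0.1447,0,0,0,1.11,0],[-0.0361,0.1483,0,0,0,1.14,0],[-0.0365,0.1498,0,0,0,1.15,0],[-0.0365,0.15,0,0,0,1.15,0],[-0.0365,0.15,0,0,0,1.15,0]]])

```text
t: 13.17
eef_pos: [0.5271, -0.1886, 0.1943]
tool_rot: [-0.0, 0.997, 0.083, 0.0]
contact_force: [0.4, 0.4, -2.3]
gripper_width: 0.157
grasp_force: 48.8
```

```bash
python3 - <<'E'
from h import *
from scipy.spatial.transform import Rotation as R
c=grab('wrist','w1');s=grab('scene','w1');o=bot.get_obs();print(o['t'],o['eef_pos'],o['tool_rot'],o['contact_force'],o['q'])
Q=R.from_quat(o['tool_rot'],scalar_first=True).as_matrix();print(Q.round(4).tolist(),'need tool shift',Q.T@(np.array([.5267,-.1888,.194])-o['eef_pos']))
u=proj(s,[.52,-.18,.08])[0].astype(int);x=s['img'][u[1]-60:u[1]+60,u[0]-60:u[0]+60]
cv2.imwrite('pics/w1.png',np.hstack([cv2.resize(x,(400,400),interpolation=cv2.INTER_CUBIC),cv2.resize(c['img'][120:400,140:420],(400,400))])[:,:,::-1])
E
```

```text
13.2667 [ 0.52708577 -0.18854355  0.19436725] [-1.22448416e-04  9.96580004e-01  8.26333965e-02  5.16350610e-05] [ 0.504808   -0.06177302 -3.00534191] [ 0.57473203  0.36141607 -0.42567713  1.8495162   0.17788628  0.96791305
 -1.33331003]
[[0.9863, 0.1647, 0.0001], [0.1647, -0.9863, 0.0003], [0.0001, -0.0002, -1.0]] need tool shift [-0.00042279  0.00018949  0.00036716]
```

View pics/w1.png

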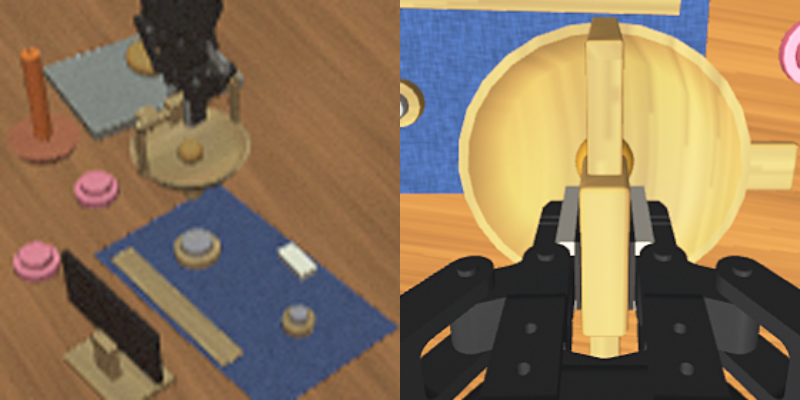

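The dish hovers over the wide pad with the ball still central and the lip along the mat, level with the wide pad as expected from the perspective. Descending now.

Request:
servo_tool(motion=[[[0,0,0.001,0,0,0,0],[0,0,0.003,0,0,0,0],[0,0,0.006,0,0,0,0],[0,0,0.01,0,0,0,0],[0,0,0.015,0,0,0,0],[0,0,0.02,0,0,0,0],[0,0,0.025,0,0,0,0],[0,0,0.03,0,0,0,0],[0,0,0.035,0,0,0,0],[0,0,0.04,0,0,0,0],[0,0,0.044,0,0,0,0],[0,0,0.048,0,0,0,0],[0,0,0.052,0,0,0,0],[0,0,0.055,0,0,0,0],[0,0,0.058,0,0,0,0],[0,0,0.06,0,0,0,0],[0,0,0.061,0,0,0,0],[0,0,0.062,0,0,0,0],[0,0,0.062,0,0,0,0]]])

```text
t: 14.85
eef_pos: [0.527, -0.1894, 0.1323]
tool_rot: [0.0, 0.997, 0.082, 0.0]
contact_force: [0.2, 0.8, -3.5]
gripper_width: 0.155
grasp_force: 48.8
```

Request:
servo_tool(motion=[[[0,0,0.0005,0,0,0,0],[0,0,0.001,0,0,0,0],[0,0,0.0015,0,0,0,0],[0,0,0.002,0,0,0,0],[0,0,0.0025,0,0,0,0],[0,0,0.003,0,0,0,0],[0,0,0.0035,0,0,0,0],[0,0,0.004,0,0,0,0],[0,0,0.004,0,0,0,0],[0,0,0.004,0,0,0,0]]])

```text
t: 15.68
eef_pos: [0.5272, -0.1894, 0.1285]
tool_rot: [0.0, 0.997, 0.082, 0.0]
contact_force: [0.2, 0.8, 2.0]
gripper_width: 0.156
grasp_force: 49.5
```

Request:
servo_tool(motion=[[[0,0,0.0005,0,0,0,0],[0,0,0.001,0,0,0,0],[0,0,0.0015,0,0,0,0],[0,0,0.002,0,0,0,0],[0,0,0.002,0,0,0,0],[0,0,0.002,0,0,0,0]]])

```text
t: 16.18
eef_pos: [0.5272, -0.1894, 0.1264]
tool_rot: [0.0, 0.997, 0.082, 0.0]
contact_force: [-0.9, -0.4, 3.8]
gripper_width: 0.155
grasp_force: 49.7
```

The slope is spring-like: about 5 N over the baseline at first, then about 6.7 N 2 mm deeper, so the wide pad is pressed in well. Now I'll lift off and go to the narrow pad.

Request:
servo_tool(motion=[[[0,0,-0.0005,0,0,0,0],[0,0,-0.0015,0,0,0,0],[0,0,-0.003,0,0,0,0],[0,0,-0.005,0,0,0,0],[0,0,-0.008,0,0,0,0],[0,0,-0.012,0,0,0,0],[0,0,-0.016,0,0,0,0],[0,0,-0.02,0,0,0,0],[0,0,-0.024,0,0,0,0],[0,0,-0.028,0,0,0,0],[0,0,-0.032,0,0,0,0],[0,0,-0.035,0,0,0,0],[0,0,-0.038,0,0,0,0],[0,0,-0.039,0,0,0,0],[0,0,-0.04,0,0,0,0],[0,0,-0.04,0,0,0,0]]])

```text
t: 17.52
eef_pos: [0.527, -0.1894, 0.1664]
tool_rot: [0.0, 0.997, 0.082, 0.0]
contact_force: [-0.0, 0.1, -2.6]
gripper_width: 0.155
grasp_force: 48.8
```

Request:
servo_tool(motion=[[[0,-0.0002,0,0,0,0,0],[0,-0.0017,0,0,0,0,0],[-0.0004,-0.0054,0,0,0,0,0],[-0.0009,-0.0117,0,0,0,0,0],[-0.0017,-0.0208,0,0,0,0,0],[-0.0026,-0.0324,0,0,0,0,0],[-0.0037,-0.046,0,0,0,0,0],[-0.005,-0.0612,0,0,0,0,0],[-0.0063,-0.0772,0,0,0,0,0],[-0.0075,-0.0933,0,0,0,0,0],[-0.0088,-0.1085,0,0,0,0,0],[-0.0099,-0.1221,0,0,0,0,0],[-0.0108,-0.1337,0,0,0,0,0],[-0.0116,-0.1428,0,0,0,0,0],[-0.0121,-0.1491,0,0,0,0,0],[-0.0124,-0.1528,0,0,0,0,0],[-0.0125,-0.1543,0,0,0,0,0],[-0.0125,-0.1545,0,0,0,0,0],[-0.0125,-0.1545,0,0,0,0,0]]])

```text
t: 19.1
eef_pos: [0.4895, -0.0396, 0.1663]
tool_rot: [0.0, 0.997, 0.082, 0.0]
contact_force: [-0.4, -0.7, -2.0]
gripper_width: 0.155
grasp_force: 48.8
```

```bash
python3 - <<'E'
from h import *
from scipy.spatial.transform import Rotation as R
c=grab('wrist','n1');s=grab('scene','n1');o=bot.get_obs();print(o['t'],o['eef_pos'],o['tool_rot'],o['contact_force'],o['q'])
Q=R.from_quat(o['tool_rot'],scalar_first=True).as_matrix();print('need tool shift',Q.T@(np.array([.4894,-.0389,.166])-o['eef_pos']))
foot=o['eef_pos']-[0,0,.1073];print('foot',foot,'scene px foot',proj(s,foot),'pad',proj(s,[.4894,-.0389,.022]))
u=proj(s,[.50,-.06,.08])[0].astype(int);print(u);x=s['img'][u[1]-50:u[1]+50,u[0]-50:u[0]+50]
cv2.imwrite('pics/n1.png',np.hstack([cv2.resize(x,(400,400),interpolation=cv2.INTER_CUBIC),cv2.resize(c['img'][120:400,140:420],(400,400))])[:,:,::-1])
E
```

```text
19.2 [ 0.4894933  -0.03965044  0.16625292] [ 9.75630832e-05  9.96674333e-01  8.14878181e-02 -9.98609950e-06] [ 0.7559014   0.6668939  -3.13297337] [ 0.37550855  0.29680602 -0.49341714  2.02482538  0.1837475   0.86207595
 -1.62750773]
need tool shift [ 2.98414698e-05 -7.55674016e-04  2.52775393e-04]
foot [ 0.4894933  -0.03965044  0.05895292] scene px foot [[287.06577809 213.87893792]] pad [[287.02784536 221.24203005]]
[281 207]
```

View pics/n1.png

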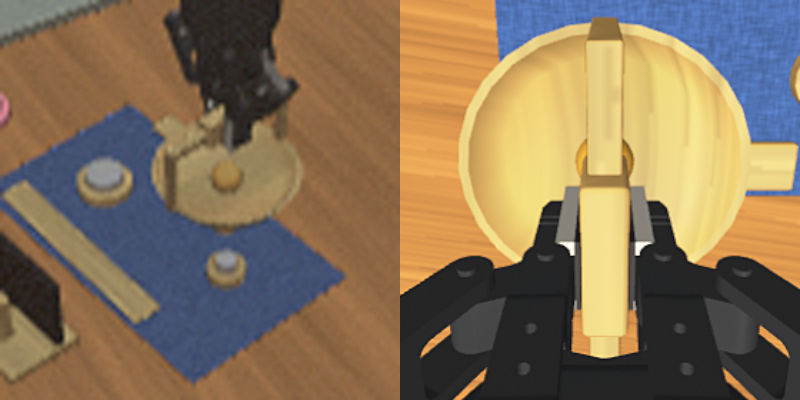

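The foot tip shows at scene px (287.2,215) directly above the disc at (287.4,221.7), as predicted. The ball is central. Pressing the narrow pad.

Request:
servo_tool(motion=[[[0,-0.0001,0.001,0,0,0,0],[0,-0.0002,0.003,0,0,0,0],[0,-0.0003,0.006,0,0,0,0],[0,-0.0005,0.01,0,0,0,0],[0,-0.0007,0.014,0,0,0,0],[0,-0.0008,0.018,0,0,0,0],[0,-0.0008,0.022,0,0,0,0],[0,-0.0008,0.025,0,0,0,0],[0,-0.0008,0.027,0,0,0,0],[0,-0.0008,0.028,0,0,0,0],[0,-0.0008,0.028,0,0,0,0]]])

```text
t: 20.12
eef_pos: [0.4891, -0.0382, 0.1381]
tool_rot: [-0.0, 0.997, 0.082, -0.0]
contact_force: [0.0, -0.4, -2.1]
gripper_width: 0.155
grasp_force: 48.8
```

Request:
servo_tool(motion=[[[0,0,0.0005,0,0,0,0],[0,0,0.001,0,0,0,0],[0,0,0.0015,0,0,0,0],[0,0,0.002,0,0,0,0],[0,0,0.0025,0,0,0,0],[0,0,0.003,0,0,0,0],[0,0,0.0035,0,0,0,0],[0,0,0.004,0,0,0,0],[0,0,0.004,0,0,0,0],[0,0,0.004,0,0,0,0]]])

```text
t: 20.95
eef_pos: [0.4892, -0.0382, 0.1343]
tool_rot: [-0.0, 0.997, 0.082, -0.0]
contact_force: [0.2, 0.4, -3.3]
gripper_width: 0.157
grasp_force: 48.8
```

Request:
servo_tool(motion=[[[0,0,0.0005,0,0,0,0],[0,0,0.001,0,0,0,0],[0,0,0.0015,0,0,0,0],[0,0,0.002,0,0,0,0],[0,0,0.002,0,0,0,0],[0,0,0.002,0,0,0,0]]])

```text
t: 21.45
eef_pos: [0.4893, -0.0382, 0.1323]
tool_rot: [-0.0, 0.997, 0.082, -0.0]
contact_force: [0.7, -0.1, -2.9]
gripper_width: 0.153
grasp_force: 48.8
```

Not in contact yet, so I'll continue down gently.

Request:
servo_tool(motion=[[[0,0,0.0005,0,0,0,0],[0,0,0.001,0,0,0,0],[0,0,0.0015,0,0,0,0],[0,0,0.002,0,0,0,0],[0,0,0.002,0,0,0,0],[0,0,0.002,0,0,0,0]]])

```text
t: 21.95
eef_pos: [0.4894, -0.0382, 0.1304]
tool_rot: [0.0, 0.997, 0.082, 0.0]
contact_force: [-0.3, 0.0, 0.4]
gripper_width: 0.155
grasp_force: 49.3
```

Request:
servo_tool(motion=[[[0,0,0.0005,0,0,0,0],[0,0,0.001,0,0,0,0],[0,0,0.0015,0,0,0,0],[0,0,0.0015,0,0,0,0],[0,0,0.0015,0,0,0,0]]])

```text
t: 22.37
eef_pos: [0.4894, -0.0382, 0.1289]
tool_rot: [0.0, 0.997, 0.082, 0.0]
contact_force: [-1.1, -0.4, 0.7]
gripper_width: 0.156
grasp_force: 49.4
```

Request:
servo_tool(motion=[[[0,0,0.0005,0,0,0,0],[0,0,0.001,0,0,0,0],[0,0,0.0015,0,0,0,0],[0,0,0.0015,0,0,0,0],[0,0,0.0015,0,0,0,0]]])

```text
t: 22.78
eef_pos: [0.4894, -0.0382, 0.1274]
tool_rot: [0.0, 0.997, 0.082, 0.0]
contact_force: [-0.5, -0.5, 2.4]
gripper_width: 0.156
grasp_force: 49.6
```

Request:
servo_tool(motion=[[[0,0,0.0005,0,0,0,0],[0,0,0.001,0,0,0,0],[0,0,0.001,0,0,0,0],[0,0,0.001,0,0,0,0]]])

```text
t: 23.12
eef_pos: [0.4893, -0.0382, 0.1264]
tool_rot: [0.0, 0.997, 0.082, 0.0]
contact_force: [0.3, -1.1, 3.8]
gripper_width: 0.155
grasp_force: 49.7
```

Request:
servo_tool(motion=[[[0,0,-0.0005,0,0,0,0],[0,0,-0.0015,0,0,0,0],[0,0,-0.003,0,0,0,0],[0,0,-0.005,0,0,0,0],[0,0,-0.008,0,0,0,0],[0,0,-0.012,0,0,0,0],[0,0,-0.016,0,0,0,0],[0,0,-0.02,0,0,0,0],[0,0,-0.024,0,0,0,0],[0,0,-0.028,0,0,0,0],[0,0,-0.032,0,0,0,0],[0,0,-0.036,0,0,0,0],[0,0,-0.039,0,0,0,0],[0,0,-0.042,0,0,0,0],[0,0,-0.044,0,0,0,0],[0,0,-0.045,0,0,0,0],[0,0,-0.045,0,0,0,0],[0,0,-0.045,0,0,0,0]]])

```text
t: 24.62
eef_pos: [0.4892, -0.0382, 0.1712]
tool_rot: [0.0, 0.997, 0.082, -0.0]
contact_force: [0.4, 0.0, -3.0]
gripper_width: 0.158
grasp_force: 48.8
```

```bash
python3 - <<'E'
from h import *
s=grab('scene','n2');o=bot.get_obs();print(o['t'],o['eef_pos'],o['tool_rot'],o['contact_force'],o['q'])
E
```

```text
24.6667 [ 0.48911605 -0.03821109  0.17113858] [-1.71175138e-05  9.96631339e-01  8.20118844e-02 -1.56278105e-04] [-0.22898042 -0.10448827 -2.20836879] [ 0.37631144  0.28960237 -0.49644639  2.02100869  0.17847088  0.87254573
 -1.62461458]
```

Request:
servo_tool(motion=[[[0,0,0,0,0,-0.01,0],[0,0,0,0,0,-0.1,0],[0,0,0,0,0,-0.32,0],[0,0,0,0,0,-0.69,0],[0,0,0,0,0,-1.22,0],[0,0,0,0,0,-1.89,0],[0,0,0,0,0,-2.68,0],[0,0,0,0,0,-3.57,0],[0,0,0,0,0,-4.5,0],[0,0,0,0,0,-5.43,0],[0,0,0,0,0,-6.32,0],[0,0,0,0,0,-7.11,0],[0,0,0,0,0,-7.78,0],[0,0,0,0,0,-8.31,0],[0,0,0,0,0,-8.68,0],[0,0,0,0,0,-8.9,0],[0,0,0,0,0,-8.99,0],[0,0,0,0,0,-9,0]]])

```text
t: 26.17
eef_pos: [0.4892, -0.0382, 0.1713]
tool_rot: [-0.0, 0.889, 0.457, -0.0]
contact_force: [0.3, 0.3, -3.1]
gripper_width: 0.153
grasp_force: 48.8
```

Request:
servo_tool(motion=[[[0,0,0,0,0,-0.01,0],[0,0,0,0,0,-0.1,0],[0,0,0,0,0,-0.32,0],[0,0,0,0,0,-0.69,0],[0,0,0,0,0,-1.22,0],[0,0,0,0,0,-1.89,0],[0,0,0,0,0,-2.68,0],[0,0,0,0,0,-3.57,0],[0,0,0,0,0,-4.5,0],[0,0,0,0,0,-5.43,0],[0,0,0,0,0,-6.32,0],[0,0,0,0,0,-7.11,0],[0,0,0,0,0,-7.78,0],[0,0,0,0,0,-8.31,0],[0,0,0,0,0,-8.68,0],[0,0,0,0,0,-8.9,0],[0,0,0,0,0,-8.99,0],[0,0,0,0,0,-9,0],[0,0,0,0,0,-9,0],[0,0,0,0,0,-9,0]]])

```text
t: 27.83
eef_pos: [0.4893, -0.0382, 0.1713]
tool_rot: [0.0, 0.647, 0.763, 0.0]
contact_force: [0.9, -0.5, -2.6]
gripper_width: 0.157
grasp_force: 48.8
```

```bash
python3 - <<'E'
from h import *
from scipy.spatial.transform import Rotation as R
c=grab('wrist','f');s=grab('scene','f');o=bot.get_obs();print(o['t'],o['eef_pos'],o['contact_force'],o['q'],np.abs(o['joint_vel']).max())
Q=R.from_quat(o['tool_rot'],scalar_first=True).as_matrix();print('lip dir',np.degrees(np.arctan2(Q[1,1],Q[0,1])),'tilt',Q[:,2])
x=s['img'][157:257,211:331]
cv2.imwrite('pics/f.png',np.hstack([cv2.resize(x,(400,333),interpolation=cv2.INTER_CUBIC),cv2.resize(c['img'][120:353,140:420],(400,333))])[:,:,::-1])
E
```

```text
27.9333 [ 0.48929662 -0.03819923  0.17135288] [ 0.03500661  0.52468182 -3.75128775] [ 0.62612323  0.35162758 -0.8030866   2.00616108  0.3191598   0.91104774
 -0.18120032] 0.0029301349841277923
lip dir 9.39661309273131 tilt [ 1.59911463e-04 -8.88227706e-05 -9.99999983e-01]
```

View pics/f.png

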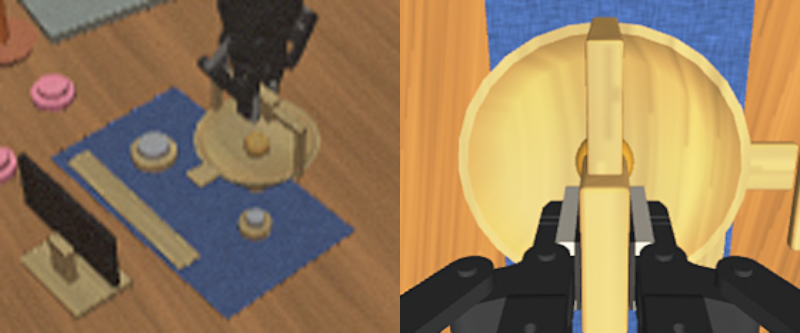

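The lip points across the mat towards the phone at 9.4°. The dish is level and still, with the ball in the middle and nothing else disturbed.

```bash
python3 -c "
from station import bot
print(bot.hand_in())"
```

```text
the job is handed in; nothing more can be done
None
```

I handed the job in at about 28 s: the forces showed both pads pressed, wide then narrow. The dish is held level about 6 cm above the mat over the narrow pad, with its lip facing the phone and the ball in the middle.

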